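# Slide two control modules into their matching nests and press them home

## Task

Two control modules, one long and one square, lie on the aluminium deck of the loading fixture. Slide each one over the deck, without ever lifting it off, into the nest pocket that fits its shape, and press it down until it sits fully home on the bottom. Leave the other things on the bench where they are.

Things in the scene. Friction and masses are not known exactly. Their poses are not given: they have to be found in the camera images.
- fixture: aluminium deck, top 32 mm above the table, 290 mm in x, 250 mm in y, with a blue fence 12 mm thick and 14 mm tall along its robot-side edge. Origin on the table under the middle of the fence's inner face; x points over the deck away from the robot, y along the fence. The two nests adjoin the deck's ends (nest centres at y = +200 and -200 mm), 1 mm lower than the deck.
- long_module: long module: grey case, green board on top, 64 x 120 mm (x by y), 25 mm tall, a light green terminal strip near each short end (35 mm high). Press on the flat black 36 x 36 mm cover in the middle, 37 mm above the underside. About 0.4 kg. Origin: centre of the underside. Starts on the deck, roughly square to the fence.
- square_module: square module: grey case, green board on top, 88 x 88 mm (x by y), 25 mm tall, a white connector strip along one edge and three dark round parts across from it (35 mm high). Press on the flat black 36 x 36 mm cover in the middle, 37 mm above the underside. About 0.4 kg. Origin: centre of the underside. Starts on the deck, roughly square to the fence.
- nest_long: black fixed nest block flush with the left or right side of the deck (side varies), 122 x 150 mm (x by y), rim 31 mm above the table, with a blue fence 14 mm tall in line with the deck's. Rectangular pocket 67.5 x 124 mm (x by y), yellow floor, its -x side at the fence. Origin on the table, midway in y, 55 mm from the fence face in +x; axes as the fixture's.
- nest_square: black fixed nest block flush with the left or right side of the deck (side varies), 122 x 150 mm (x by y), rim 31 mm above the table, with a blue fence 14 mm tall in line with the deck's. Rectangular pocket 91.5 x 92 mm (x by y), orange floor, its -x side at the fence. Origin on the table, midway in y, 55 mm from the fence face in +x; axes as the fixture's.
- nest_long_pocket (a point): centre of the long pocket, at the height of its floor when fully down (19 mm above the table); axes as the fixture's
- nest_square_pocket (a point): centre of the square pocket, at the height of its floor when fully down (19 mm above the table); axes as the fixture's
- bed_long (a joint): the yellow pocket floor: a stiff bed sliding straight down. 0 = up (top 4 mm below the rim, 27 mm above the table), 0.008 = fully down (12 mm below the rim, 19 mm above the table). It takes about 9 N to move; a resting module does not move it; it stays where it is left.
- bed_square (a joint): the orange pocket floor: a stiff bed sliding straight down. 0 = up (top 4 mm below the rim, 27 mm above the table), 0.008 = fully down (12 mm below the rim, 19 mm above the table). It takes about 9 N to move; a resting module does not move it; it stays where it is left.
- screwdriver: red-handled screwdriver lying on the table beside the fixture; bystander, origin in the middle of its underside
- standoff_jar: jar 52 mm in diameter, 65 mm tall, standing on the table beside the fixture; bystander, origin in the middle of its underside
- strippers: blue-handled wire strippers, about 160 mm long; bystander, origin in the middle of its underside
- red_bin: red open parts bin 120 x 100 x 60 mm; bystander, origin in the middle of its underside
Not all that is in view belongs to the job. What is shaped like the square_module but yellow is not meant.

How it is judged:
By the outcome, as a careful person would: the job done as asked, in the order asked, and still so for the second after the job is handed in, with the robot touching nothing.
It also fails if it takes over 69 s, if anything falls off the work surface, if the arm or the gripper's body presses on something with over 40 N, if the wrist force passes 120 N, or if a joint passes its speed limit or range.

## Robot

A 7-joint arm with a two-finger parallel gripper is mounted at the origin on the work surface. World frame = base frame: x ahead of the robot, y to its left, z up, the work surface at z = 0. Lengths are in m, angles in rad, forces in N, time in s.
With the tool pointing down it reaches from about 0.4 to 0.85 m from the base axis. Payload 10.4 kg.
Tool frame: the origin (TCP) lies between the finger pads; the fingertips stand 14 mm ahead of it and the grasp point (between the pads) lies 5 mm behind it; z points along the fingers, y is the direction in which the jaws open and shut (so a half turn about z gives the same grasp; the last joint's range is limited). The gripper opens to 87 mm and grips with 3 to 60 N. Pads are 19 mm wide; open, the fingers measure 117 mm over their backs; the gripper's body (75 mm by 190 mm) begins 51 mm behind the grasp point.
Start: joints at [1.134, 0.332, -0.065, 1.46, 0.022, 1.35, -0.088], TCP at [0.251, -0.572, 0.237] pointing down, gripper open.
Joint ranges: [-2.6, 2.6], [-0.5, 2.12], [-1.47, 1.34], [0.16, 2.42], [-1.27, 4.41], [0.06, 2.06], [-2.6, 2.6]. Speed limits (rad/s): [2.22, 2.22, 2.79, 2.79, 3.14, 3.14, 3.14].

## Interface

Orientations are given as a unit quaternion [x, y, z, w].
In Python, from bench import readout, camera, calibration, order gives the robot as it stands.
- The arm moves only by the tool apply_moves, never from a script. Its argument "deltas" is a list of rows, each an object with "translation": the shift along the world's x, y, z in m, a list of three; "turn": the turn, a rotation vector about the world's x, y, z in rad, a list of three; "hand": the finger opening in m, from 0 to 0.087. A call has 1 to 5 rows; each row shifts and turns the pose as measured when the row begins; what a row does not reach is not made up. A row lasts 1/10 s, in which the tool goes at most 50 mm and 8.59 degrees, less where a joint would pass 70% of its speed; a pose out of reach is approached as far as the arm can. A call with a gripper value outside its range is refused whole. The fingers move at their own pace and stop on an object; "newtons" is the grip in N (left out, the last holds). Time passes only in rows, so rows that do not move let the fingers close. It gives the time, the measured TCP pose, the force and the opening at its end, in the units of the state.
- readout.read_state(): the state, without advancing time (a new reading comes with each control period).
- camera(name): name is "scene" or "top" or "wrist"; returns the picture (420x560x3 uint8, red, green, blue); there is no depth.
- calibration(name): a dict with "fx", "fy", "cx", "cy" (pixels), "extrinsics" (4x4, takes a point from world to camera coordinates). Camera axes: x right, y down, z forward; pixel columns grow to the right and rows downward; lengths in m; the calibration is good to about 2 mm. A picture is of the moment at which its call begins: read the wrist's pose just before it. calibration takes no time and is no camera call; for the wrist camera it gives the pose at the moment of the call.
- order.close_job(): hands the job in, once; it reports no verdict.
The state is a dict: "time": time; "joint_positions": joint angles; "joint_vel": joint speeds; "joint_torque": joint torques, N m; "ee_pos": TCP position; "eef_rot": TCP orientation; "ft_force": force on the tool from outside, world axes, zero at the start; "torque": the same for the moment, N m; "width": finger opening in m.
Only numpy, scipy, OpenCV 4.12 (cv2) and the standard library are available. Lean on these libraries where they do the work, as an engineer would, in place of code of your own. Each camera call takes 0.05 s, during which the arm holds its last target. There are 200 camera calls.

## Working session

There is one attempt and no reset: what is moved stays moved. The work goes in short steps, Python scripts to look and compute and a tool call to move; the robot and the scene stay as the last step left them, time stands still between calls to the robot, and variables do not carry over. Pictures are saved under pics/ and viewed, about 8 in all and at most 12, crops included, and the job is handed in when it is done.

Besides the shell and the picture viewer there is one more tool, called after "Request:" as name(argument=value, ...) on one line, values as JSON. apply_moves: Moves the arm, as the interface text tells. Its arguments: {"type":"object","properties":{"deltas":{"type":"array","items":{"type":"object","properties":{"translation":{"type":"array","items":{"type":"number"}},"turn":{"type":"array","items":{"type":"number"}},"hand":{"type":"number"}}}},"newtons":{"type":"number"}},"required":["deltas"]}

```bash
mkdir -p pics
python3 - <<'E'
from bench import readout,camera,calibration
import cv2,numpy as np
s=readout.read_state();print(s)
for n in ("scene","top"):
    im=camera(n);cv2.imwrite(f"pics/{n}0.png",im[:,:,::-1]);c=calibration(n);print(n,c['fx'],c['cx'],c['cy'],np.round(c['extrinsics'],4).tolist())
E
```

```text
{'time': 0.0, 'joint_positions': array([ 1.13438766,  0.33288937, -0.06471519,  1.46093509,  0.0215866 ,
        1.349914  , -0.08848972]), 'joint_vel': array([ 2.26332057e-03,  1.03540896e-03,  1.43419836e-03,  6.62216288e-06,
       -1.94249669e-04, -1.22663026e-03, -1.47706535e-04]), 'joint_torque': array([ 2.81837838e-04, -6.23238087e+01,  2.51734292e-02, -3.89901066e+01,
       -6.11141813e-02,  3.96753440e-02,  1.82408930e-04]), 'ee_pos': array([ 0.25117013, -0.57190405,  0.23574601]), 'eef_rot': array([ 9.78666921e-01,  2.05452017e-01, -1.73120314e-04, -7.04457187e-04]), 'ft_force': array([ 0.38820916, -0.38408517,  0.87705586]), 'torque': array([-0.01447705, -0.00542214,  0.04305617]), 'width': 0.08721766913117482}
scene 528.6261951639531 289.3886271770315 210.40930021539296 [[-0.5594, 0.8288, -0.013, 0.2763], [0.5921, 0.3886, -0.706, -0.2706], [-0.5801, -0.4027, -0.7081, 2.0645], [0.0, 0.0, 0.0, 1.0]]
top 411.4937562682612 277.89529037527933 205.4179116344067 [[0.0271, -0.9992, 0.0296, -0.0213], [-0.9982, -0.0287, -0.0532, 0.5279], [0.054, -0.0281, -0.9981, 1.1125], [0.0, 0.0, 0.0, 1.0]]
```

View pics/top0.png

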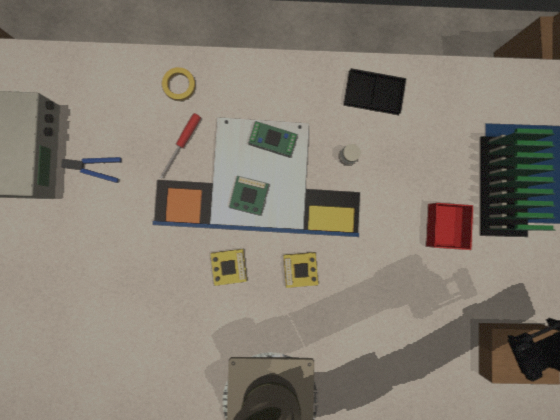

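View pics/scene0.png

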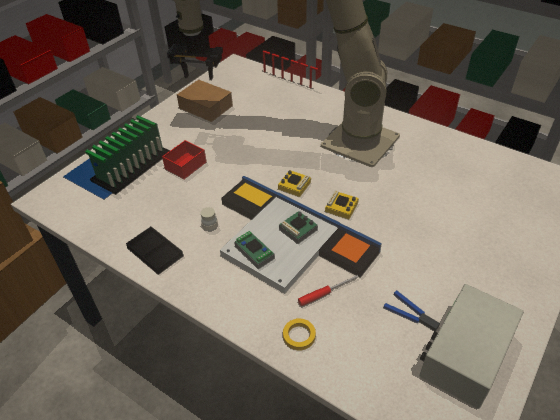

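The top view shows the orange (square) nest at (184,205), on the +y side, and the yellow (long) nest at (331,218), on the −y side. 

Candidates:
- **Long module:** green at (273,139).
- **Square module:** green at (249,195). The yellow lookalikes at (228,267) and (301,270) are not meant, and neither is the black tray at (375,91).

I chose the two green ones on the deck.

```bash
cat > h.py <<'E'
import cv2,numpy as np
from bench import readout,camera,calibration
def ray(c,uv,z):
    uv=np.atleast_2d(uv).astype(float);E=np.array(c['extrinsics']);R,t=E[:3,:3],E[:3,3]
    d=np.c_[(uv[:,0]-c['cx'])/c['fx'],(uv[:,1]-c['cy'])/c['fy'],np.ones(len(uv))]@R
    o=-R.T@t
    return o+d*((z-o[2])/d[:,2])[:,None]
def proj(c,p):
    E=np.array(c['extrinsics']);q=np.atleast_2d(p)@E[:3,:3].T+E[:3,3]
    return np.c_[c['fx']*q[:,0]/q[:,2]+c['cx'],c['fy']*q[:,1]/q[:,2]+c['cy']]
def blobs(im,lo,hi,minA=30,roi=None,close=0):
    h=cv2.cvtColor(im,cv2.COLOR_RGB2HSV);m=cv2.inRange(h,np.array(lo),np.array(hi))
    if roi is not None:
        k=np.zeros_like(m);k[roi[1]:roi[3],roi[0]:roi[2]]=1;m=m*k
    if close:m=cv2.morphologyEx(m,cv2.MORPH_CLOSE,np.ones((close,close)))
    cs=cv2.findContours(m,cv2.RETR_EXTERNAL,cv2.CHAIN_APPROX_NONE)[0]
    return sorted([c[:,0] for c in cs if cv2.contourArea(c)>minA],key=lambda c:-cv2.contourArea(c))
def rect(c,cont,z):
    """rect in world mm on plane z: centre, sizes, angle (deg), long side angle"""
    w=ray(c,cont,z)[:,:2]*1000
    return cv2.minAreaRect(w.astype(np.float32))
E
python3 - <<'E'
from h import *
im=cv2.imread('pics/top0.png')[:,:,::-1].copy();c=calibration('top')
R=(150,110,365,245)
for n,lo,hi,z in [('orange',(5,150,80),(18,255,255),.027),('yellow',(20,120,80),(32,255,255),.027),('blue',(100,100,40),(125,255,255),.046),('green',(40,60,20),(90,255,255),.057),('black',(0,0,0),(179,110,45),.069)]:
    for b in blobs(im,lo,hi,40,R,5 if n=='green' else 0)[:6]:
        r=rect(c,b,z);print(n,b.mean(0).round(),np.round(r[0],1),np.round(r[1],1),round(r[2],1))
cv2.imwrite('pics/crop1.png',cv2.resize(im[110:245,150:365,::-1],None,fx=3.7,fy=3.7,interpolation=cv2.INTER_CUBIC))
E
```

```text
orange [183. 203.] [522.9 246.7] [83.5 85.8] 1.7
yellow [331. 218.] [ 497.4 -151.3] [123.6  66.3] 88.0
blue [289. 230.] [461.5 -37.8] [362.3   6.8] 88.1
blue [190. 224.] [470.4 226. ] [155.4   6.1] 88.1
green [273. 138.] [704.7  13.7] [115.2  57.2] 74.4
green [250. 198.] [548.7  73. ] [81.4 76.7] 79.1
black [350. 202.] [ 532.1 -190.4] [47.5 65.9] 87.9
```

View pics/crop1.png

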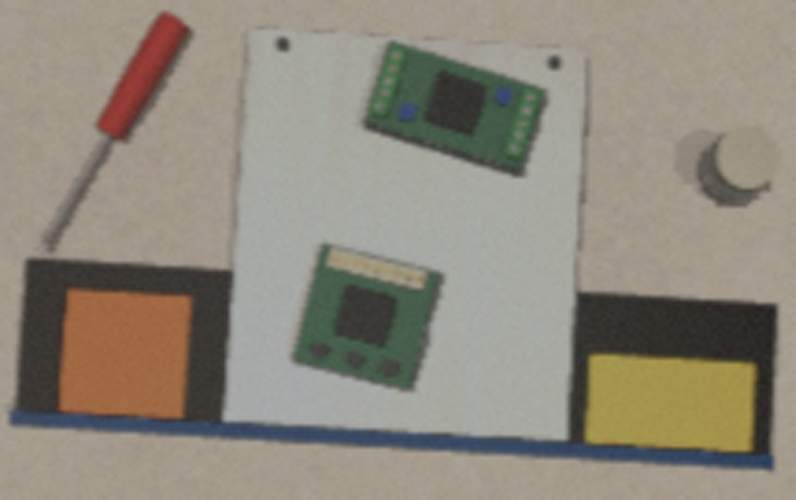

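Fixture origin is about (470, 49) mm with yaw about −1.95°, and both pockets agree with it. The long module is at (705, 14) with yaw −15.6°. The square module is at (549, 73) with yaw −11°, its connector strip on the far side. The crop confirms the choice. I'll grip the long module's cover across its x axis, so I'm moving above it now.

Request:
apply_moves(deltas=[{"translation":[0.031,0.039,0],"turn":[0,0,0.06],"hand":0.06},{"translation":[0.031,0.039,0],"turn":[0,0,0.06],"hand":0.06},{"translation":[0.031,0.039,0],"turn":[0,0,0.06],"hand":0.06},{"translation":[0.031,0.039,0],"turn":[0,0,0.06],"hand":0.06},{"translation":[0.031,0.039,0],"turn":[0,0,0.06],"hand":0.06}], newtons=10)

```text
time: 0.6
ee_pos: [0.4005, -0.3775, 0.233]
eef_rot: [0.938, 0.347, -0.003, -0.001]
ft_force: [0.9, 0.0, 0.7]
width: 0.0616
```

Request:
apply_moves(deltas=[{"translation":[0.031,0.039,0],"turn":[0,0,0.06],"hand":0.06},{"translation":[0.031,0.039,0],"turn":[0,0,0.06],"hand":0.06},{"translation":[0.031,0.039,0],"turn":[0,0,0.06],"hand":0.06},{"translation":[0.031,0.039,0],"turn":[0,0,0.06],"hand":0.06},{"translation":[0.031,0.039,0],"turn":[0,0,0.06],"hand":0.06}])

```text
time: 1.1
ee_pos: [0.5539, -0.1803, 0.2323]
eef_rot: [0.872, 0.489, -0.004, -0.001]
ft_force: [0.3, -0.2, -0.2]
width: 0.0598
```

Request:
apply_moves(deltas=[{"translation":[0.029,0.039,0],"turn":[0,0,0.06],"hand":0.06},{"translation":[0.029,0.039,0],"turn":[0,0,0.06],"hand":0.06},{"translation":[0.029,0.039,0],"turn":[0,0,0.06],"hand":0.06},{"translation":[0.029,0.039,0],"turn":[0,0,0.06],"hand":0.06},{"translation":[0.029,0.039,0],"turn":[0,0,0.06],"hand":0.06}])

```text
time: 1.6
ee_pos: [0.7019, 0.021, 0.2306]
eef_rot: [0.787, 0.617, -0.005, -0.001]
ft_force: [1.6, -0.5, -0.0]
width: 0.0599
```

Run:
```python
from h import *
s=readout.read_state();c=calibration('wrist');im=camera('wrist');cv2.imwrite('pics/w1.png',im[:,:,::-1])
print(s['ee_pos'],s['eef_rot'])
E=np.array(c['extrinsics']);print('cam',-E[:3,:3].T@E[:3,3],E[2,:3],c['fx'])
for n,lo,hi,z in [('green',(40,60,20),(90,255,255),.057),('black',(0,0,0),(179,110,45),.069),('blue',(100,100,40),(125,255,255),.046)]:
    for b in blobs(im,lo,hi,400,None,9 if n=='green' else 0)[:6]:
        r=rect(c,b,z);print(n,b.mean(0).round(),np.round(r[0],1),np.round(r[1],1),round(r[2],1))
```

```text
[0.70189399 0.02102282 0.23061461] [ 7.86590229e-01  6.17455510e-01 -4.90143213e-03 -6.94185289e-04]
cam [0.72098733 0.09696033 0.37728169] [-0.07410516 -0.27880776 -0.9574835 ] 292.07842336966075
green [236. 370.] [ 617.4 -210.2] [210.  710.4] 75.3
green [284. 193.] [706.   14.7] [115.4  58.5] 74.4
green [130. 172.] [553.5  74.6] [82.1 82.6] 77.6
green [539. 324.] [ 978.4 -241.8] [ 67.4 163.3] 1.7
green [ 52. 267.] [411.7  -5.6] [ 42.1 137.2] 75.3
green [521. 410.] [ 967.7 -377.4] [ 44.1 111.6] 66.2
black [304. 336.] [ 652.8 -165.9] [264.9 788. ] 76.7
black [99. 60.] [555.4 202.3] [ 70.9 109.9] 88.7
black [135. 179.] [555.8  74.4] [33.6 38.6] 78.3
black [345. 263.] [766.  -72.8] [48.6 55.3] 76.5
black [212. 264.] [602.1 -33.3] [48.8 55.9] 76.5
black [284. 203.] [704.7   9.9] [25.3 35.3] 72.2
blue [ 48. 118.] [474.6 135.6] [271.6  21.2] 87.7
```

View pics/w1.png

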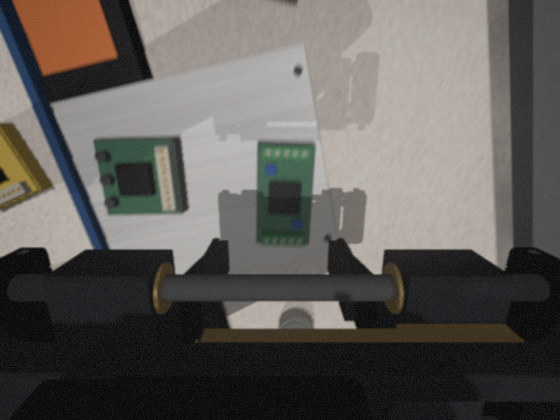

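The wrist view shows the long module at pixel (284,193), centre (705.5, 14.3). That matches the top view within 1 mm. Descending now.

Request:
apply_moves(deltas=[{"translation":[0.002,-0.004,-0.035],"turn":[0,0,-0.02],"hand":0.06},{"translation":[0.002,-0.003,-0.035],"turn":[0,0,-0.01],"hand":0.06},{"translation":[0,0,-0.035],"turn":[0,0,0],"hand":0.06},{"translation":[0,0,-0.035],"turn":[0,0,0],"hand":0.06},{"translation":[0,0,0],"turn":[0,0,0],"hand":0.06}])

```text
time: 2.15
ee_pos: [0.7069, 0.0304, 0.081]
eef_rot: [0.79, 0.614, -0.004, -0.006]
ft_force: [-0.9, -0.1, -0.9]
width: 0.0599
```

Request:
apply_moves(deltas=[{"translation":[-0.001,-0.016,0],"turn":[0,0,0],"hand":0.06},{"translation":[0,0,0],"turn":[0,0,0],"hand":0.06}])

```text
time: 2.35
ee_pos: [0.7064, 0.0128, 0.0828]
eef_rot: [0.79, 0.614, -0.004, -0.005]
ft_force: [0.2, -0.9, 0.4]
width: 0.0599
```

Request:
apply_moves(deltas=[{"translation":[-0.001,0.001,-0.009],"turn":[0,0,-0.01],"hand":0.06},{"translation":[0,0,0],"turn":[0,0,0],"hand":0.06}])

```text
time: 2.55
ee_pos: [0.7071, 0.0129, 0.0769]
eef_rot: [0.793, 0.609, -0.002, -0.004]
ft_force: [-0.5, -0.1, -1.4]
width: 0.0599
```

Request:
apply_moves(deltas=[{"translation":[-0.001,0.001,-0.004],"turn":[0,0,-0.01],"hand":0.06},{"translation":[0,0,0],"turn":[0,0,0],"hand":0.03},{"translation":[0,0,0],"turn":[0,0,0],"hand":0.03},{"translation":[0,0,0],"turn":[0,0,0],"hand":0.03},{"translation":[0,0,0],"turn":[0,0,0],"hand":0.03}], newtons=10)

```text
time: 3.05
ee_pos: [0.7068, 0.0153, 0.0751]
eef_rot: [0.797, 0.605, -0.0, -0.003]
ft_force: [-3.4, 1.5, 1.8]
width: 0.0361
```

The cover is gripped at 36.1 mm. Now I'll slide the long module diagonally clear of the square one while turning it square to the fence.

Request:
apply_moves(deltas=[{"translation":[-0.012,-0.0145,-0.001],"turn":[0,0,0.048],"hand":0.03},{"translation":[-0.012,-0.0145,-0.001],"turn":[0,0,0.048],"hand":0.03},{"translation":[-0.012,-0.0145,-0.001],"turn":[0,0,0.048],"hand":0.03},{"translation":[-0.012,-0.0145,-0.001],"turn":[0,0,0.048],"hand":0.03},{"translation":[-0.012,-0.0145,-0.001],"turn":[0,0,0.048],"hand":0.03}])

```text
time: 3.55
ee_pos: [0.6514, -0.0476, 0.0754]
eef_rot: [0.712, 0.702, 0.009, -0.003]
ft_force: [2.9, 4.5, 4.2]
width: 0.0357
```

Request:
apply_moves(deltas=[{"translation":[-0.026,-0.001,-0.001],"turn":[-0.008,0.004,-0.01],"hand":0.03},{"translation":[-0.026,-0.001,-0.001],"turn":[-0.008,0.004,-0.01],"hand":0.03},{"translation":[-0.026,-0.001,-0.001],"turn":[0,0,0],"hand":0.03},{"translation":[-0.026,-0.001,-0.001],"turn":[0,0,0],"hand":0.03},{"translation":[-0.01,-0.001,-0.001],"turn":[0,0,0],"hand":0.03}])

```text
time: 4.05
ee_pos: [0.5407, -0.0552, 0.075]
eef_rot: [0.72, 0.694, 0.006, 0.006]
ft_force: [2.4, -0.1, 0.5]
width: 0.0358
```

```bash
cat > m.py <<'E'
from h import *
import sys
s=readout.read_state();print(s['time'],s['ee_pos'].round(4),s['eef_rot'].round(4),s['ft_force'].round(1),s['width'])
q=s['eef_rot'];print('tool y deg',np.degrees(2*np.arctan2(q[1],q[0]))-90)
c=calibration('top');im=camera('top');n=sys.argv[1];cv2.imwrite(f'pics/{n}.png',cv2.resize(im[110:245,150:365,::-1],None,fx=3.7,fy=3.7,interpolation=cv2.INTER_CUBIC))
O=np.array([470.4,49.]);a=np.radians(-1.95);M=np.array([[np.cos(a),np.sin(a)],[-np.sin(a),np.cos(a)]])
z=float(sys.argv[2]) if len(sys.argv)>2 else .057
for b in blobs(im,(40,60,20),(90,255,255),100,(150,110,365,245),5)[:4]:
    r=rect(c,b,z);print('green',b.mean(0).round(),'world',np.round(r[0],1),'fix',(M@(np.array(r[0])-O)).round(1),np.round(r[1],1),round(r[2],1))
print('TCP fix',(M@(s['ee_pos'][:2]*1000-O)).round(1))
E
python3 m.py t2
```

```text
4.05 [ 0.5407 -0.0552  0.075 ] [0.7199 0.694  0.0059 0.0065] [ 2.4 -0.1  0.5] 0.03578450106845511
tool y deg -2.092967956393082
green [250. 198.] world [549.7  72.8] fix [78.4 26.5] [79.8 76.8] 77.6
green [279. 199.] world [543.1  -9.2] fix [ 74.6 -55.7] [52.9 18.5] 1.5
TCP fix [  73.9 -101.7]
```

View pics/t2.png

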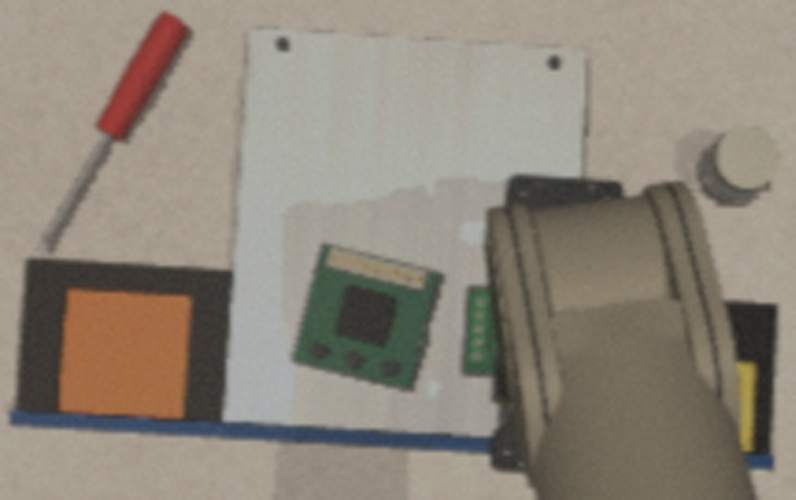

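The long module followed, square to the fence, with its TCP at fixture (74, −102). The square module has not moved. Next I'll take the long one to the fence.

Request:
apply_moves(deltas=[{"translation":[-0.011,0,-0.001],"turn":[0,0.008,0],"hand":0.03},{"translation":[-0.011,0,-0.001],"turn":[0,0.008,0],"hand":0.03},{"translation":[-0.011,0,-0.001],"turn":[0,0,0],"hand":0.03},{"translation":[-0.006,0,-0.001],"turn":[0,0,0],"hand":0.03},{"translation":[-0.003,0,-0.001],"turn":[0,0,0],"hand":0.03}])

```text
time: 4.6
ee_pos: [0.5059, -0.0551, 0.0746]
eef_rot: [0.72, 0.694, 0.006, 0.006]
ft_force: [6.0, 0.5, 5.5]
width: 0.0359
```

Request:
apply_moves(deltas=[{"translation":[-0.005,0,-0.001],"turn":[0,0.008,0],"hand":0.03},{"translation":[-0.004,0,-0.001],"turn":[0,0.008,0],"hand":0.03},{"translation":[-0.004,0,-0.001],"turn":[0,0,0],"hand":0.03}])

```text
time: 4.9
ee_pos: [0.4981, -0.0548, 0.0745]
eef_rot: [0.72, 0.694, 0.003, 0.004]
ft_force: [10.8, 1.4, 5.8]
width: 0.0357
```

Request:
apply_moves(deltas=[{"translation":[-0.0015,-0.02,-0.001],"turn":[0,0,0],"hand":0.03},{"translation":[-0.0015,-0.02,-0.001],"turn":[0,0,0],"hand":0.03},{"translation":[-0.0015,-0.02,-0.001],"turn":[0,0,0],"hand":0.03},{"translation":[-0.0015,-0.02,-0.001],"turn":[0,0,0],"hand":0.03},{"translation":[-0.001,-0.002,-0.001],"turn":[0,0,0],"hand":0.03}])

```text
time: 5.4
ee_pos: [0.4951, -0.1315, 0.0706]
eef_rot: [0.717, 0.697, 0.008, 0.002]
ft_force: [1.2, -2.2, 11.8]
width: 0.0359
```

Request:
apply_moves(deltas=[{"translation":[-0.001,-0.006,-0.001],"turn":[0,0,0],"hand":0.03},{"translation":[-0.001,-0.006,-0.001],"turn":[0,0,0],"hand":0.03},{"translation":[-0.001,-0.005,-0.001],"turn":[0,0,0],"hand":0.03}])

```text
time: 5.7
ee_pos: [0.4944, -0.1431, 0.0687]
eef_rot: [0.715, 0.699, 0.011, -0.001]
ft_force: [0.6, 8.0, 9.0]
width: 0.036
```

Request:
apply_moves(deltas=[{"translation":[-0.001,-0.005,0],"turn":[0,0,0],"hand":0.03},{"translation":[-0.001,-0.005,0],"turn":[0,0,0],"hand":0.03},{"translation":[-0.001,-0.004,0],"turn":[0,0,0],"hand":0.03}])

```text
time: 6.0
ee_pos: [0.4938, -0.1518, 0.0684]
eef_rot: [0.714, 0.7, 0.014, -0.003]
ft_force: [5.7, 4.3, -2.1]
width: 0.0359
```

Request:
apply_moves(deltas=[{"translation":[0.001,-0.001,-0.002],"turn":[-0.012,0.008,0],"hand":0.03},{"translation":[0.001,0,-0.003],"turn":[-0.012,0.008,0],"hand":0.03},{"translation":[0,0,-0.002],"turn":[0,0,0],"hand":0.03}])

```text
time: 6.3
ee_pos: [0.4945, -0.1524, 0.06]
eef_rot: [0.714, 0.7, -0.002, -0.002]
ft_force: [-2.5, -0.2, 12.7]
width: 0.036
```

The long module has dropped into the pocket and the bed is partly down. I'll release, rise, close the fingers and press on the cover.

Request:
apply_moves(deltas=[{"translation":[0,0,0.001],"turn":[0,0,0],"hand":0.044},{"translation":[0,0,0.001],"turn":[0,0,0],"hand":0.044},{"translation":[0,0,0.02],"turn":[0,0,0],"hand":0.044},{"translation":[0,0,0.03],"turn":[0,0,0],"hand":0.03},{"translation":[0,0,0.02],"turn":[0,0,0],"hand":0.0}])

```text
time: 6.8
ee_pos: [0.491, -0.1509, 0.1297]
eef_rot: [0.713, 0.701, -0.004, -0.006]
ft_force: [0.6, -1.4, 0.5]
width: 0.0343
```

Run:
```python
from h import *
s=readout.read_state();c=calibration('wrist');im=camera('wrist');cv2.imwrite('pics/w3.png',im[:,:,::-1]);print(s['ee_pos'],s['eef_rot'],s['ft_force'],s['width'])
for n,lo,hi,z in [('green',(40,60,20),(90,255,255),.046),('yellow',(20,120,80),(32,255,255),.02)]:
    for b in blobs(im,lo,hi,300,None,9 if n=='green' else 0)[:4]:
        r=rect(c,b,z);print(n,b.mean(0).round(),np.round(r[0],1),np.round(r[1],1),round(r[2],1))
```

```text
[ 0.49101378 -0.15088671  0.12972323] [ 0.71312574  0.70099667 -0.00421153 -0.00613341] [ 0.58666453 -1.42297857  0.49887113] 0.034264116024228596
green [182. 362.] [ 412.5 -273.4] [395.9 195.3] 0.0
green [290. 218.] [ 498.9 -148.5] [107.9  82.3] 89.1
green [515. 339.] [ 703.8 -278.5] [92.3 89. ] 13.9
green [517. 411.] [ 729.9 -360.2] [88.6 21.3] 0.0
yellow [127. 124.] [357.  -72.5] [94.5 87.5] 6.1
```

View pics/w3.png

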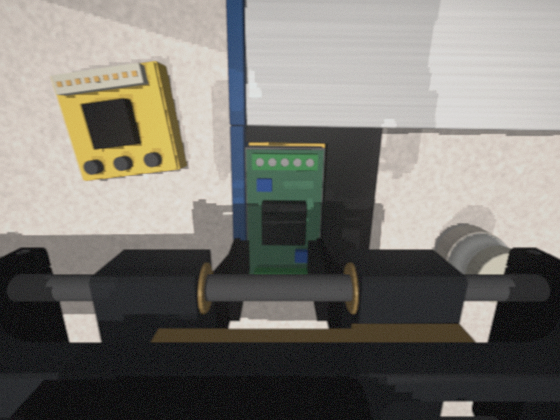

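The module sits inside the pocket, with its board around (286,215) in the wrist view and only a thin yellow gap at the +y end (y≈145 px). Next I'll press the cover with closed fingers.

Request:
apply_moves(deltas=[{"translation":[0.005,-0.001,0],"turn":[0,0,0],"hand":0.0},{"translation":[0,0,-0.02],"turn":[0,0,0],"hand":0.0},{"translation":[0,0,-0.02],"turn":[0,0,0],"hand":0.0},{"translation":[0,0,0],"turn":[0,0,0],"hand":0.0}])

```text
time: 7.25
ee_pos: [0.4983, -0.1528, 0.0913]
eef_rot: [0.713, 0.701, -0.003, -0.004]
ft_force: [-0.1, 0.6, -0.7]
width: 0.0031
```

Request:
apply_moves(deltas=[{"translation":[0,0,-0.01],"turn":[0,0,0],"hand":0.0},{"translation":[0,0,-0.008],"turn":[0,0,0],"hand":0.0},{"translation":[0,0,-0.006],"turn":[0,0,0],"hand":0.0},{"translation":[0,0,-0.004],"turn":[0,0,0],"hand":0.0}])

```text
time: 7.65
ee_pos: [0.4996, -0.1529, 0.0697]
eef_rot: [0.713, 0.701, -0.005, -0.003]
ft_force: [-33.8, 8.7, 76.3]
width: 0.0002
```

Hard stop at tip height 55.7 mm (56 expected when fully down). Backing off and moving to the square module.

Request:
apply_moves(deltas=[{"translation":[0,0,0.005],"turn":[0,0,0],"hand":0.0},{"translation":[0,0,0.04],"turn":[0,0,0],"hand":0.0},{"translation":[0,0,0.04],"turn":[0,0,0],"hand":0.03},{"translation":[0.005,0.03,0.02],"turn":[0,0,-0.13],"hand":0.06},{"translation":[0.005,0.03,0.01],"turn":[0,0,-0.13],"hand":0.06}])

```text
time: 8.15
ee_pos: [0.5086, -0.0955, 0.1894]
eef_rot: [0.802, 0.598, -0.005, -0.004]
ft_force: [-0.0, 1.1, -0.6]
width: 0.0164
```

Request:
apply_moves(deltas=[{"translation":[0.004,0.017,0.003],"turn":[0,0,-0.145],"hand":0.06},{"translation":[0.004,0.017,0.003],"turn":[0,0,-0.145],"hand":0.06},{"translation":[0.004,0.017,0.003],"turn":[0,0,-0.145],"hand":0.06},{"translation":[0.004,0.017,0.003],"turn":[0,0,-0.145],"hand":0.06},{"translation":[0.004,0.017,0.003],"turn":[0,0,-0.145],"hand":0.06}])

```text
time: 8.65
ee_pos: [0.531, -0.0054, 0.2077]
eef_rot: [0.965, 0.263, -0.002, -0.003]
ft_force: [0.1, -1.6, -0.0]
width: 0.055
```

Request:
apply_moves(deltas=[{"translation":[0.004,0.017,0.003],"turn":[0,0,-0.145],"hand":0.06},{"translation":[0.004,0.017,0.003],"turn":[0,0,-0.145],"hand":0.06},{"translation":[0.004,0.017,0.003],"turn":[0,0,-0.145],"hand":0.06},{"translation":[0.004,0.017,0.003],"turn":[0,0,-0.145],"hand":0.06},{"translation":[0.004,0.017,0.003],"turn":[0,0,-0.1],"hand":0.06}])

```text
time: 9.15
ee_pos: [0.5522, 0.0832, 0.2231]
eef_rot: [0.996, -0.086, -0.0, -0.003]
ft_force: [0.6, 0.5, -0.4]
width: 0.0599
```

```bash
cat > w.py <<'E'
from h import *
import sys
s=readout.read_state();c=calibration('wrist');im=camera('wrist');cv2.imwrite(f'pics/{sys.argv[1]}.png',im[:,:,::-1]);q=s['eef_rot'];print(s['ee_pos'].round(4),q.round(4),'tooly',np.degrees(2*np.arctan2(q[1],q[0]))-90,'j7',s['joint_positions'][6])
for n,lo,hi,z in [('green',(40,60,20),(90,255,255),float(sys.argv[2])),('black',(0,0,0),(179,110,45),.012+float(sys.argv[2]))]:
    for b in blobs(im,lo,hi,300,(0,0,560,245),9 if n=='green' else 0)[:5]:
        r=rect(c,b,z);print(n,b.mean(0).round(),np.round(r[0],1),np.round(r[1],1),round(r[2],1))
E
python3 w.py w4 .057
```

```text
[0.5522 0.0832 0.2231] [ 9.963e-01 -8.640e-02 -2.000e-04 -2.800e-03] tooly -99.91658422135647 j7 -2.0730323892595957
green [488. 206.] [ 498.5 -144.6] [117.6  59.7] 88.0
green [293. 199.] [551.3  73.3] [82.3 82.1] 77.5
black [114. 202.] [561.8 249.6] [82.7 65.7] 87.8
black [491. 208.] [ 501.7 -138.2] [38.4 34.9] 87.1
black [288. 195.] [552.6  73.1] [33.9 36.2] 77.6
```

View pics/w4.png

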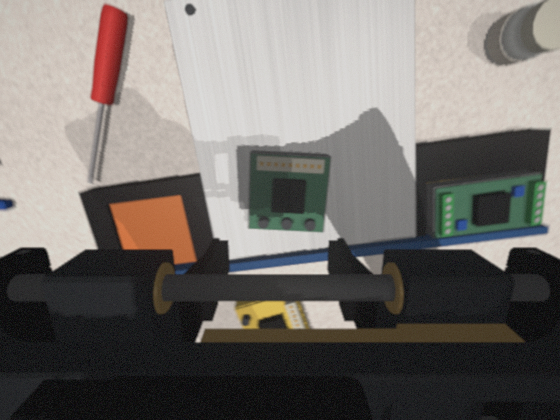

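Square module at (551.5, 73.2), yaw −12.4°, cover clear of parts on its ±y sides. The long module at (488,206) is seated in its nest.

Request:
apply_moves(deltas=[{"translation":[-0.001,-0.012,-0.03],"turn":[0,0,-0.02],"hand":0.06},{"translation":[0,0,-0.035],"turn":[0,0,-0.02],"hand":0.06},{"translation":[0,0,-0.035],"turn":[0,0,0],"hand":0.06},{"translation":[0,0,-0.03],"turn":[0,0,0],"hand":0.06},{"translation":[0,0,0],"turn":[0,0,0],"hand":0.06}])

```text
time: 9.7
ee_pos: [0.552, 0.0749, 0.0907]
eef_rot: [0.995, -0.103, 0.003, -0.004]
ft_force: [0.5, -0.3, 0.5]
width: 0.0602
```

Request:
apply_moves(deltas=[{"translation":[0,-0.002,-0.012],"turn":[0,0,-0.01],"hand":0.06},{"translation":[0,0,-0.004],"turn":[0,0,0],"hand":0.06},{"translation":[0,0,0],"turn":[0,0,0],"hand":0.06}])

```text
time: 10.0
ee_pos: [0.5537, 0.0724, 0.0764]
eef_rot: [0.994, -0.107, 0.004, -0.004]
ft_force: [0.6, -0.1, -0.8]
width: 0.0604
```

Request:
apply_moves(deltas=[{"translation":[-0.002,0.001,-0.003],"turn":[0,0,0],"hand":0.06},{"translation":[0,0,0],"turn":[0,0,0],"hand":0.03},{"translation":[0,0,0],"turn":[0,0,0],"hand":0.03},{"translation":[0,0,0],"turn":[0,0,0],"hand":0.03},{"translation":[0,0,0],"turn":[0,0,0],"hand":0.03}], newtons=10)

```text
time: 10.5
ee_pos: [0.5534, 0.0735, 0.0763]
eef_rot: [0.994, -0.107, 0.007, -0.004]
ft_force: [-0.1, -1.5, -1.7]
width: 0.0359
```

Request:
apply_moves(deltas=[{"translation":[-0.004,0.011,-0.001],"turn":[-0.003,0.007,0.04],"hand":0.03},{"translation":[-0.004,0.011,-0.001],"turn":[-0.003,0.007,0.04],"hand":0.03},{"translation":[-0.004,0.011,-0.001],"turn":[0,0,0.04],"hand":0.03},{"translation":[-0.004,0.011,-0.001],"turn":[0,0,0.035],"hand":0.03},{"translation":[-0.004,0.005,-0.001],"turn":[0,0,0.02],"hand":0.03}])

```text
time: 11.0
ee_pos: [0.5401, 0.1163, 0.076]
eef_rot: [1.0, -0.02, 0.007, 0.003]
ft_force: [3.0, -5.0, 5.6]
width: 0.0359
```

```bash
python3 m.py t5
```

```text
11.0 [0.5401 0.1163 0.076 ] [ 0.9998 -0.02    0.0066  0.0026] [ 3.  -5.   5.6] 0.035874071179589455
tool y deg -92.29618069438405
green [333. 219.] world [ 494.4 -151.3] fix [  30.8 -199.4] [116.   59.3] 88.5
TCP fix [67.3 69.7]
```

Request:
apply_moves(deltas=[{"translation":[-0.006,0.006,-0.001],"turn":[0.002,0.006,0.003],"hand":0.03},{"translation":[-0.006,0.006,-0.001],"turn":[0.002,0.006,0.003],"hand":0.03},{"translation":[-0.006,0.006,-0.001],"turn":[0,0,0],"hand":0.03},{"translation":[-0.005,0.006,-0.001],"turn":[0,0,0],"hand":0.03},{"translation":[-0.004,0,-0.001],"turn":[0,0,0],"hand":0.03}])

```text
time: 11.55
ee_pos: [0.5199, 0.1381, 0.076]
eef_rot: [1.0, -0.018, 0.009, 0.002]
ft_force: [4.6, 1.2, 4.2]
width: 0.0361
```

Request:
apply_moves(deltas=[{"translation":[-0.004,0,-0.001],"turn":[0,0.005,0],"hand":0.03},{"translation":[-0.004,0,-0.001],"turn":[0,0.005,0],"hand":0.03}])

```text
time: 11.75
ee_pos: [0.5172, 0.1384, 0.0767]
eef_rot: [1.0, -0.018, 0.01, 0.0]
ft_force: [14.1, -1.7, 2.1]
width: 0.0357
```

Request:
apply_moves(deltas=[{"translation":[0,0.01,-0.002],"turn":[0,0.01,0],"hand":0.03},{"translation":[0,0.02,-0.002],"turn":[0,0.01,0],"hand":0.03},{"translation":[0,0.02,-0.001],"turn":[0,0.005,0],"hand":0.03},{"translation":[0,0.02,-0.001],"turn":[0,0,0],"hand":0.03},{"translation":[0,0.006,-0.001],"turn":[0,0,0],"hand":0.03}])

```text
time: 12.25
ee_pos: [0.5208, 0.2036, 0.0725]
eef_rot: [1.0, -0.024, -0.001, 0.008]
ft_force: [-3.3, -7.3, 11.6]
width: 0.0361
```

Request:
apply_moves(deltas=[{"translation":[-0.001,0.012,0],"turn":[0.008,0,0.01],"hand":0.03},{"translation":[0,0.012,0],"turn":[0.008,0,0.005],"hand":0.03},{"translation":[0,0.01,0],"turn":[0,0,0],"hand":0.03}])

```text
time: 12.55
ee_pos: [0.5202, 0.2345, 0.0711]
eef_rot: [1.0, -0.017, -0.002, 0.003]
ft_force: [5.6, -4.1, -1.7]
width: 0.0358
```

Request:
apply_moves(deltas=[{"translation":[0.001,0.006,0],"turn":[0.002,0,0],"hand":0.03},{"translation":[0,0.005,0],"turn":[0.002,0,0],"hand":0.03},{"translation":[0,0.003,-0.001],"turn":[0,0,0],"hand":0.03}])

```text
time: 12.85
ee_pos: [0.5207, 0.2486, 0.0694]
eef_rot: [1.0, -0.018, -0.003, 0.002]
ft_force: [1.0, -4.2, 3.3]
width: 0.0358
```

Request:
apply_moves(deltas=[{"translation":[0.001,-0.001,-0.002],"turn":[0,0,0],"hand":0.03},{"translation":[0,0,-0.003],"turn":[0,0,0],"hand":0.03},{"translation":[0,0,-0.003],"turn":[0,0,0],"hand":0.03}])

```text
time: 13.15
ee_pos: [0.5211, 0.2481, 0.0614]
eef_rot: [1.0, -0.018, -0.004, 0.002]
ft_force: [-0.6, -1.7, 5.2]
width: 0.0355
```

Request:
apply_moves(deltas=[{"translation":[0,0,0],"turn":[0,0,0],"hand":0.05},{"translation":[0,0,0],"turn":[0,0,0],"hand":0.05},{"translation":[0,0,0.02],"turn":[0,0,0],"hand":0.05},{"translation":[0,0,0.03],"turn":[0,0,0],"hand":0.03},{"translation":[0,0,0.01],"turn":[0,0,0],"hand":0.0}])

```text
time: 13.65
ee_pos: [0.5181, 0.2494, 0.1202]
eef_rot: [1.0, -0.017, -0.007, 0.001]
ft_force: [-0.6, 0.3, -0.2]
width: 0.0405
```

```bash
python3 w.py w6 .046
```

```text
[0.5181 0.2494 0.1202] [ 9.998e-01 -1.660e-02 -6.800e-03  8.000e-04] tooly -91.9075754884749 j7 -2.3155531564170624
green [276. 203.] [529.9 247.8] [84.  64.1] 88.0
black [350. 195.] [534.6 195.3] [26.1 66.7] 89.0
black [280. 221.] [521.8 247.9] [36. 37.] 88.0
black [214. 205.] [535.8 291.4] [31.4 62. ] 88.0
```

View pics/w6.png

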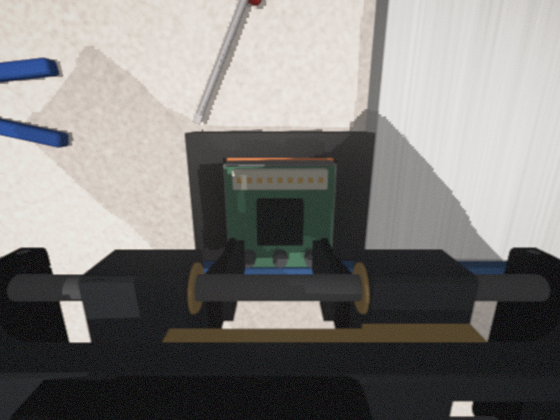

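The square module sits inside its pocket, with its board around (280,210) and an orange gap only at the far side. Its cover is at (522, 248), so I'll press there.

Request:
apply_moves(deltas=[{"translation":[0.003,-0.001,-0.01],"turn":[0,0,0],"hand":0.0},{"translation":[0,0,-0.01],"turn":[0,0,0],"hand":0.0},{"translation":[0,0,-0.012],"turn":[0,0,0],"hand":0.0},{"translation":[0,0,0],"turn":[0,0,0],"hand":0.0}])

```text
time: 14.1
ee_pos: [0.5198, 0.2474, 0.082]
eef_rot: [1.0, -0.017, -0.008, 0.001]
ft_force: [-0.5, 0.2, -0.6]
width: 0.006
```

Request:
apply_moves(deltas=[{"translation":[0.001,0,-0.005],"turn":[0,0,0],"hand":0.0},{"translation":[0,0,-0.005],"turn":[0,0,0],"hand":0.0},{"translation":[0,0,-0.003],"turn":[0,0,0],"hand":0.0},{"translation":[0,0,-0.003],"turn":[0,0,0],"hand":0.0}])

```text
time: 14.5
ee_pos: [0.5208, 0.2477, 0.0701]
eef_rot: [1.0, -0.017, -0.009, 0.003]
ft_force: [-17.5, -11.3, 42.5]
width: 0.0006
```

Request:
apply_moves(deltas=[{"translation":[0,0,-0.002],"turn":[0,0,0],"hand":0.0}])

```text
time: 14.6
ee_pos: [0.5206, 0.2477, 0.0703]
eef_rot: [1.0, -0.017, -0.008, 0.004]
ft_force: [-9.3, -5.9, 17.7]
width: 0.0006
```

Request:
apply_moves(deltas=[{"translation":[0,0,0.005],"turn":[0,0,0],"hand":0.0},{"translation":[0,0,0.04],"turn":[0,0,0],"hand":0.0},{"translation":[0,0,0.04],"turn":[0,0,0],"hand":0.0},{"translation":[0.01,-0.045,0.01],"turn":[0,0,0.05],"hand":0.0},{"translation":[0.01,-0.045,0.01],"turn":[0,0,0.05],"hand":0.0}])

```text
time: 15.1
ee_pos: [0.5375, 0.1629, 0.1782]
eef_rot: [0.999, 0.041, -0.009, 0.003]
ft_force: [1.5, -0.7, -0.7]
width: 0.0007
```

Request:
apply_moves(deltas=[{"translation":[0.02,-0.04,0.02],"turn":[0,0,0.05],"hand":0.0},{"translation":[0.02,-0.04,0.02],"turn":[0,0,0.05],"hand":0.0},{"translation":[0.02,-0.03,0.01],"turn":[0,0,0],"hand":0.0},{"translation":[0,0,0],"turn":[0,0,0],"hand":0.0}])

```text
time: 15.5
ee_pos: [0.601, 0.0411, 0.2319]
eef_rot: [0.996, 0.09, -0.007, 0.005]
ft_force: [-0.4, 0.1, -0.8]
width: 0.0007
```

```bash
python3 w.py w7 .044
python3 - <<'E'
from h import *
im=camera('scene');cv2.imwrite('pics/s7.png',cv2.resize(im[150:300,190:400,::-1],None,fx=3.8,fy=3.8,interpolation=cv2.INTER_CUBIC))
E
```

```text
[0.601  0.0411 0.2319] [ 0.9959  0.09   -0.0065  0.0053] tooly -79.66761303563277 j7 -1.6803359566735139
green [ 95. 222.] [522.4 248.1] [ 60.2 100. ] 10.1
black [108. 195.] [544.8 233. ] [135.6 109.1] 88.4
black [538.  24.] [ 812.9 -183.6] [64.4 41.4] 82.6
black [413. 236.] [ 582.5 -133.4] [ 34.3 135.9] 10.1
black [ 93. 224.] [523.  243.4] [40.7 39. ] 88.5
```

View pics/s7.png

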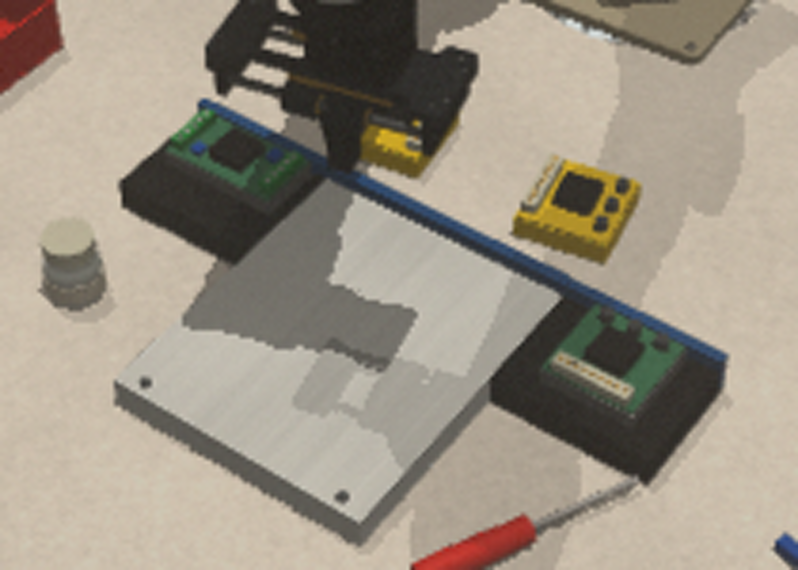

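View pics/w7.png

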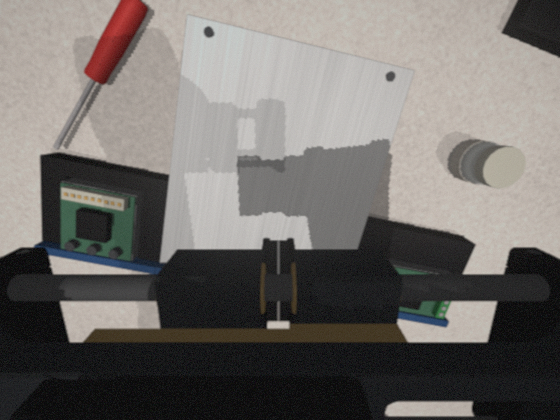

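Both modules sit low and level in their nests: long around (240,150) and square around (615,350) in the scene crop. The bystanders are in place and the gripper is clear.

```bash
python3 -c "
from bench import order
print(order.close_job())"
```

```text
the job is handed in; nothing more can be done
None
```

Both modules are in their nests and pressed to the bottom, and I handed the job in at about 15.6 s of the 69 s allowed. No verdict came back.

**How:** I gripped each module lightly by its black cover and slid it over the deck to the fence. From there I ran it along the fence into its pocket: the long module first into the yellow nest (−y side), then the square one into the orange nest (+y side). I then pressed each cover with closed fingers.

**Last checks:**
- **Press depth:** both presses came to a hard stop within 0.5 mm of the 56 mm cover height expected when fully down. The long module stopped at 55.7 mm with 76 N, the square one at 56.1 mm with 42 N.
- **Position:** the cameras put the long module within about 3 mm of its pocket centre and the square one within about 2 mm. In the final pictures both look level and inside their rims.
- **Bystanders:** the screwdriver, jar and the yellow lookalikes show no sign of having moved. The bin and strippers were only partly in view. The gripper was clear of everything.

**Less certain:**
- **Lifting:** the tool tilted by up to about 1.5° during the slides, so a module edge may have risen briefly by up to about 1.5 mm. I used a slight downward push for most of the slides and did not measure any lift.
- **Press force:** the long module's press went well above the 9 N its bed needs, but stayed under the 120 N wrist limit.

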